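# Open the combination lock on the tool case and hold it up

## Robot

A 7-joint arm with a two-finger parallel gripper is mounted at the origin on the work surface. World frame = base frame: x ahead of the robot, y to its left, z up, the work surface at z = 0. Lengths are in m, angles in degrees, forces in N, time in s.
With the tool pointing down it reaches from about 0.4 to 0.9 m from the base axis. Payload 5.6 kg.
Tool frame: the origin (TCP) lies midway between the tips of the shut fingers; the grasp point (between the pads) lies 19 mm behind it (ctrl.grip_point_offset is the distance from the TCP to the grasp point, in m); z points along the fingers, y is the line along which they close (so a half turn about z gives the same grasp; the last joint's range is limited). The gripper opens to 92 mm and grips with 3 to 60 N. Pads are 20 mm wide; open, the fingers measure 128 mm over their backs; the gripper's body (75 mm by 189 mm) begins 69 mm behind the grasp point.
Start: joints at [60.791, 26.786, -0.665, 91.828, 0.344, 61.387, -3.226], TCP at [0.292, -0.58, 0.215] pointing down, gripper open.
Joint ranges: [-144.91, 144.91], [-17.63, 115.5], [-89.93, 88.59], [15.96, 139.68], [-74.01, 254.01], [8.47, 105.57], [-167.45, 167.45]. Speed limits (degrees/s): [147.25, 147.25, 180, 180, 180, 180, 180].

## Interface

Orientations are given as [roll, pitch, yaw] about the fixed x, y, z axes, in that order (R = Rz(yaw) Ry(pitch) Rx(roll)).
In Python, from rig import status, get_image, hand_in, ctrl gives the robot as it stands.
- The arm moves only by the tool play_rows, never from a script. Its argument "series" is a list of rows, each a list of 7 numbers: the opening, from -1 (shut) to 1 (fully open), then the shift along the tool's x, y, z in a scale on which 1.0 is 80 cm, then the turn, a rotation vector about the tool's x, y, z in fractions of the full range, 1 being pi rad. In form: [[grip, x, y, z, wx, wy, wz], ...]. A call has 1 to 12 rows; each row is the pose to reach, as a shift and turn from the pose commanded when the call began, along the tool's axes at that moment; what a row does not reach only later rows make up. A row lasts 1/8 s, in which the tool goes at most 62.5 mm and 10.7 degrees, less where a joint would pass 70% of its speed; a pose out of reach is approached as far as the arm can. A shift or turn number past 1, either way, is cut back to 1. A call with a gripper value outside its range is refused whole. The fingers move at their own pace and stop on an object; the grip force is fixed at half the most. Time passes only in rows, so rows that repeat a pose let the fingers close. It gives the time, the measured TCP pose, the force, the opening and the grip force at its end, in the units of the state.
- status.read_state(): the state, without advancing time (a new reading comes with each control period).
- get_image(name): name is "scene" or "top" or "wrist"; returns a dict with "image" (480x640x3 uint8, red, green, blue), "fx", "fy", "cx", "cy" (pixels), "R" (3x3) and "t" (3): a world point X has camera coordinates R X + t. Camera axes: x right, y down, z forward; pixel columns grow to the right and rows downward; lengths in m; the calibration is good to about 2 mm. A picture is of the moment at which its call begins. There is no depth.
- hand_in(): hands the job in; it is judged then, once.
The state is a dict: "t": time; "q": joint angles; "qvel": joint speeds; "effort": joint torques, N m; "tcp_pos": TCP position; "ee_rot": TCP orientation; "contact_force": force on the tool from outside, world axes, zero at the start; "ft_torque": the same for the moment, N m; "grip_width": opening from 0.0 (shut) to 1.0 (fully open); "gripper_force": force on a finger pad.
Only numpy, scipy, OpenCV 4.12 (cv2) and the standard library are available. Lean on these libraries where they do the work, as an engineer would, in place of code of your own. Each camera call takes 0.05 s, during which the arm holds its last target. There are 200 camera calls.

## Task

Turn the dial of the combination lock on the tool case, click by click, until its nose clicks into the notch that points at the mark beside the shackle; then pull the shackle fully open, and lift the lock straight up out of its hasp. Finish while holding the opened lock in the gripper, still and level, about 15 cm above the hasp (at least 10 cm), and do not disturb the other things lying about.

Things in the scene. Friction and masses are not known exactly. Their poses are not given: they have to be found in the camera images.
- case: closed grey steel tool case, fixed, 280 (x) x 360 (y) x 80 mm high; origin: centre of its underside, z up. On its lid a dark steel hasp: a seat plate, its top 84 mm above the table, with lips 12 mm high behind the lock and at its corners (the lock's long sides are free for a finger from 30 mm to -x to 25 mm to +x of its centre), and an upright staple eye.
- hasp (a point): on the seat plate, 84 mm above the table, where the lock's origin lies at the start (within 2 mm, same yaw); axes as the case. The staple eye stands 43 to 48 mm to -x, centred 21 mm to -y, 29 mm above the seat; one leg of the shackle passes through it until the shackle is drawn out 16 mm.
- lock: loose steel combination lock lying flat, block 80 (x) x 60 (y) x 34 mm high; origin: centre of its underside, z up. 0.4 to 0.8 kg in all; with the shackle out the centre of mass is 9 to 16 mm to -x of the origin. Dial on top (65 mm high with it), shackle out of its -x face. To be gripped across its width from above. While the shackle is closed the eye holds it down.
- dial (a joint): dial angle (rad): 0 when the nose points at the raised mark on the lock's top (to the lock's -x, at the shackle); grows counter-clockwise from above: turn it clockwise to reach 0. Starts at 0.5 to 1.6. Self-centring click notches every 0.524 rad (30 degrees), one at 0; passing one takes about 0.1 N m. Only within about 0.1 of 0 does the shackle come out. Stops at -0.7 and 2.4.
- dial_grip (a point): on the dial's axis, 57 mm above the lock's underside, 6 mm to +x of its centre, in the dial's grip bar: 36 mm long, 12 wide, 20 high (44 to 64 mm above the lock's underside), on a disc 42 mm across. The bar runs along this point's x axis, which turns with the dial and at 0 is the lock's x; its pointed nose, with a white line on top, is at -x.
- shackle (a joint): how far the shackle is drawn out (m): 0 closed, 0.024 fully open; slides to the lock's -x with about 2 N of friction and stays where it is left. With the dial off its mark it moves 2 mm at most.
- shackle_bar (a point): middle of the shackle's cross-bar (axes as the lock). The shackle is a level U of 8 mm round bar, centre-line 17 mm above the seat; cross-bar along the lock's y, 86 mm to -x of its centre when closed; 34 mm clear between the legs, and 38 mm from the bar's centre-line to the eye. Pinch it from above, one finger inside the U, one outside.
- socket: bystander: steel socket 28 mm across, 60 mm high, standing on the lid; origin at its underside
- driver: bystander: screwdriver 180 mm long lying on the lid; origin under its middle
- sprayer: bystander: white bottle 76 mm across, 190 mm high, on the table at the robot's right; origin at its underside
- grease: bystander: amber pot 70 mm across, 60 mm high, on the table at the robot's left; origin at its underside
Things that resemble listed ones, but are neither listed nor needed, are in the scene too. What is shaped like the lock but brown is not meant.

How it is judged:
By the outcome, as a careful person would: the job done as asked, in the order asked, and still so for the second after the job is handed in, while the arm keeps its last pose, push and grip.
It also fails if it takes over 61 s, if anything falls off the work surface, if the arm or the gripper's body presses on something with over 40 N, if the wrist force passes 120 N, or if a joint passes its speed limit or range.

## Working session

There is one attempt and no reset: what is moved stays moved. The work goes in short steps, Python scripts to look and compute and a tool call to move; the robot and the scene stay as the last step left them, time stands still between calls to the robot, and variables do not carry over. Pictures are saved under pics/ and viewed, at most 10 in all, crops included, and the job is handed in when it is done.

Besides the shell and the picture viewer there is one more tool, called after "Request:" as a command line: name --pt "numbers of a row" for each row, then --argument value for the rest. play_rows: Moves the arm, as the interface text tells. Its arguments: {"type":"object","properties":{"series":{"type":"array","items":{"type":"array","items":{"type":"number"}}}},"required":["series"]}

```bash
ls; mkdir -p pics; python3 - <<'E'
from rig import status,get_image
import cv2
for n in("scene","top"):
    d=get_image(n); cv2.imwrite(f"pics/{n}0.png",d["image"][:,:,::-1]); print(n,d["fx"],d["cx"],d["cy"],d["R"],d["t"])
s=status.read_state();print(s)
E
```

```text
pics
scene 535.0829529122384 321.82968864065464 229.93999947789936 [[-0.53614608  0.84407286  0.00940141]
 [ 0.63461056  0.41039184 -0.65486485]
 [-0.55661191 -0.34513699 -0.75568753]] [ 0.32680755 -0.30406575  1.6951691 ]
top 614.0184092718513 318.44063395386627 245.89816376184498 [[-0.01161819 -0.99993074 -0.00187751]
 [-0.99921782  0.01168085 -0.0377798 ]
 [ 0.03779911  0.00143711 -0.99928432]] [-0.01701541  0.61241267  1.53400226]
{'t': 0.1, 'q': array([60.79076342, 26.832852  , -0.66572221, 91.87467327,  0.34312235,
       61.38721012, -3.22673885]), 'qvel': array([ 0.05739794, -0.12611185, -0.01064941, -0.14766043,  0.0247048 ,
        0.04342297, -0.06442171]), 'effort': array([ 1.37228617e-03, -5.21649599e+01, -1.20853973e-02, -2.44366497e+01,
       -5.66745352e-02,  1.40672748e-02,  6.64670324e-05]), 'tcp_pos': array([ 0.29223367, -0.58001443,  0.21372114]), 'ee_rot': array([-1.79907427e+02,  5.67736343e-03,  2.67413554e+01]), 'contact_force': array([ 0.02904   , -0.35296945,  0.49669547]), 'ft_torque': array([ 0.01925226, -0.01321412, -0.02485515]), 'gripper_force': 0.0, 'grip_width': 1.0019961923050174}
```

View pics/top0.png

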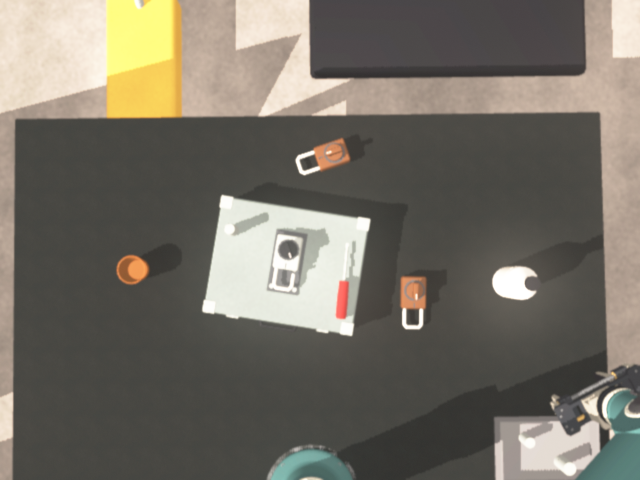

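View pics/scene0.png

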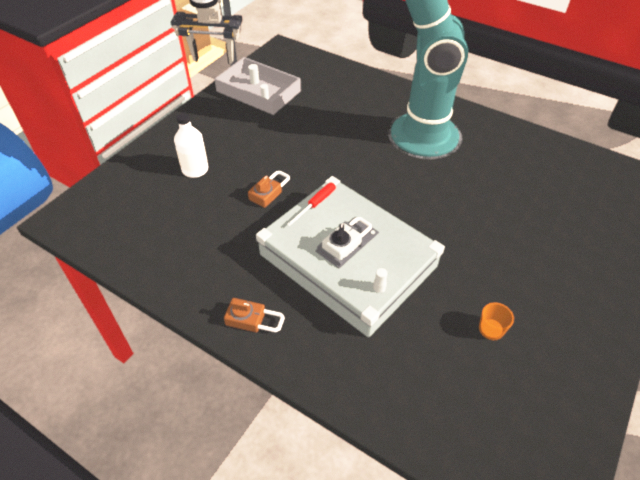

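The top view shows three lock shapes. Those at (323,156) and (413,297) are brown decoys on the table. The steel-coloured one at (288,260) sits on the case in the dark hasp, so it is the one meant. I'll confirm with an enlarged crop.

```bash
cat > h.py <<'E'
import numpy as np,cv2
from rig import status,get_image
def back(d,u,v,z):
    r=d["R"].T@np.array([(u-d["cx"])/d["fx"],(v-d["cy"])/d["fy"],1.]);c=-d["R"].T@d["t"]
    return c+r*(z-c[2])/r[2]
def proj(d,X):
    p=d["R"]@np.asarray(X,float)+d["t"]; return np.array([d["fx"]*p[0]/p[2]+d["cx"],d["fy"]*p[1]/p[2]+d["cy"]])
E
python3 - <<'E'
from h import *
d=get_image("top");im=d["image"][225:305,245:335,::-1]
a=cv2.resize(im,None,fx=7,fy=7,interpolation=cv2.INTER_CUBIC)
cv2.imwrite("pics/c1.png",a)
# case corners on the lid (z=.08)
P=[back(d,u,v,.08) for u,v in((226,202),(363,223),(348,327),(209,306))]
print(np.round(P,4)); c=np.mean(P,0);print("case",c)
print(np.degrees(np.arctan2(*( (P[0]+P[1]-P[2]-P[3])[[1,0]]))))
E
```

```text
[[ 0.7182  0.1975  0.08  ]
 [ 0.6635 -0.1322  0.08  ]
 [ 0.4145 -0.0927  0.08  ]
 [ 0.4685  0.2398  0.08  ]]
case [0.56616986 0.05309719 0.08      ]
-9.306559710315076
```

View pics/c1.png

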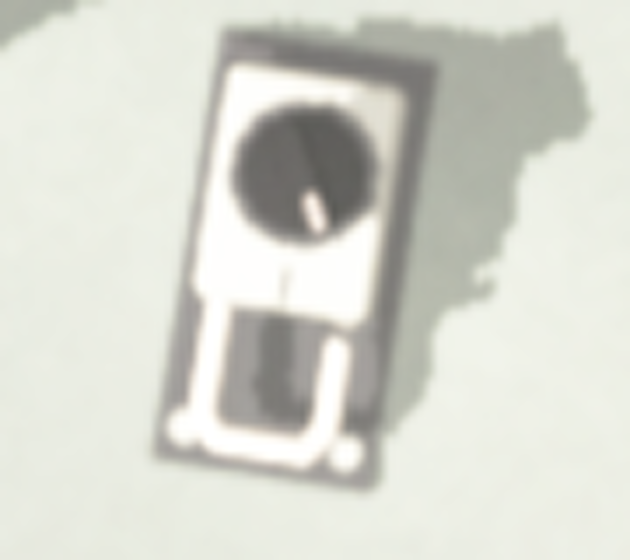

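The crop confirms the steel lock: block white, dial at crop (305,172), nose line (308,195)→(320,230), mark at (287,285), shackle toward the robot. The nose is roughly 28° counter-clockwise of the mark, so one click is needed.

```bash
cat >> h.py <<'E'
from scipy.spatial.transform import Rotation as Ro
def delta(p,yaw,s=None):
    "tool-axes shift and rotvec from the measured pose to p with the tool down at yaw (deg)"
    s=s or status.read_state(); R=Ro.from_euler("xyz",s["ee_rot"],degrees=True)
    G=Ro.from_euler("xyz",[180,0,yaw],degrees=True)
    return np.round(R.inv().apply(np.array(p)-s["tcp_pos"]),4),np.round((R.inv()*G).as_rotvec(),4)
E
python3 - <<'E'
from h import *
d=get_image("top")
f=lambda u,v,z:back(d,(u+.5)/7-.5+245,(v+.5)/7-.5+225,z)
for n,u,v,z in[("dial",305,173,.128),("TL",228,65,.118),("TR",410,90,.118),("BL",195,290,.118),("BR",356,323,.118),("l1",308,195,.148),("l2",320,230,.148),("bar",258,447,.101)]:print(n,np.round(f(u,v,z),4))
print(back(d,515,283,.1),back(d,230,229,.14))
c=f(305,173,.128)
print(delta([.52,.045,.36],20)); s=status.read_state(); print(s["tcp_pos"])
E
```

```text
dial [0.6007 0.0463 0.128 ]
TL [0.6375 0.0722 0.118 ]
TR [0.6284 0.0113 0.118 ]
BL [0.5623 0.084  0.118 ]
BR [0.5507 0.0302 0.118 ]
l1 [0.5928 0.0443 0.148 ]
l2 [0.5813 0.0405 0.148 ]
bar [0.5091 0.0644 0.101 ]
[ 0.51554552 -0.48831549  0.1       ] [0.64877701 0.17956661 0.14      ]
(array([ 0.4846, -0.456 , -0.1456]), array([-0.0011,  0.0002,  0.1177]))
[ 0.29230182 -0.58018078  0.21400746]
```

Units first: shifts go in shares of 80 cm and turns go in shares of pi rad. So 0.44 m / 0.8 = 0.55, 0.36 m / 0.8 = 0.45, 0.118 rad / 3.1416 = 0.0376.

Request:
play_rows --pt "1 0 0 -0.075 0 0 0" --pt "1 0.05 -0.0375 -0.15 0 0 0.0064" --pt "1 0.1 -0.0938 -0.1825 0 0 0.0095" --pt "1 0.15 -0.1438 -0.1825 0 0 0.0127" --pt "1 0.2 -0.1875 -0.1825 0 0 0.0159" --pt "1 0.25 -0.2375 -0.1825 0 0 0.0191" --pt "1 0.3 -0.2875 -0.1825 0 0 0.0223" --pt "1 0.35 -0.3313 -0.1825 0 0 0.0255" --pt "1 0.4 -0.375 -0.1825 0 0 0.0286" --pt "1 0.45 -0.425 -0.1825 0 0 0.0318" --pt "1 0.5 -0.4688 -0.1825 0 0 0.035" --pt "1 0.55 -0.5188 -0.1825 0 0 0.0376"

```text
t: 1.7
tcp_pos: [0.499, -0.0106, 0.3606]
ee_rot: [180.0, -0.0, 19.9]
contact_force: [0.3, -0.7, -0.3]
grip_width: 0.999
gripper_force: 0.0
```

Scaled: 0.045 m / 0.8 = 0.0563, -0.041 m / 0.8 = -0.0513.

Request:
play_rows --pt "1 0.025 -0.025 0 0 0 0" --pt "1 0.0563 -0.0513 0 0 0 0" --pt "1 0.0563 -0.0513 0 0 0 0" --pt "1 0.0563 -0.0513 0 0 0 0"

```text
t: 2.2
tcp_pos: [0.5266, 0.0411, 0.3603]
ee_rot: [180.0, 0.1, 19.9]
contact_force: [-0.3, -0.1, -0.4]
grip_width: 0.999
gripper_force: 0.0
```

```bash
python3 - <<'E'
from h import *
d=get_image("wrist"); cv2.imwrite("pics/w1.png",d["image"][:,:,::-1])
s=status.read_state();print(s["tcp_pos"],s["ee_rot"],s["contact_force"],s["t"])
for X in([.6007,.0463,.128],[.5091,.0644,.101]):print(proj(d,X))
E
```

```text
[0.52666366 0.04077082 0.36040457] [1.79967495e+02 4.00567700e-02 1.98912019e+01] [-0.32386878  0.45231685 -0.6033585 ] 2.25
[342.49983144 136.26207866]
[295.30838469 212.81561553]
```

View pics/w1.png

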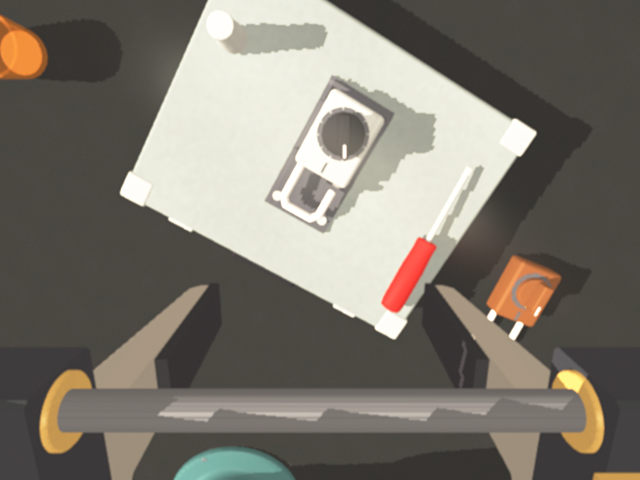

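The wrist view shows the lock at about (342,138), the dial at (344,133) and the nose line at (344,152), with the mark lower left. The nose lines up with tool yaw 20°. I'll enlarge it for precision.

```bash
python3 - <<'E'
from h import *
d=get_image("wrist"); a=cv2.resize(d["image"][70:240,255:405,::-1],None,fx=3.5,fy=3.5,interpolation=cv2.INTER_CUBIC)
# overlay of the model at a first guess
yaw=np.radians(-9.3);c,s=np.cos(yaw),np.sin(yaw);o=np.array([.6007,.0463])-.006*np.array([c,s])
def W(x,y,z):return [o[0]+c*x-s*y,o[1]+s*x+c*y,.084+z]
def px(X):
    u,v=proj(d,X);return tuple(int(round(k)) for k in((u-254.5)*3.5-.5,(v-69.5)*3.5-.5))
q=[W(x,y,.034) for x,y in((40,30),(40,-30),(-40,-30),(-40,30))] if 0 else [W(x,y,.034) for x,y in((.04,.03),(.04,-.03),(-.04,-.03),(-.04,.03))]
cv2.polylines(a,[np.array([px(X) for X in q])],True,(0,0,255),1)
t=np.linspace(0,6.28,40);cv2.polylines(a,[np.array([px(W(.006+.021*np.cos(k),.021*np.sin(k),.044)) for k in t])],True,(0,200,0),1)
b=[px(W(-.086,y,.017)) for y in(-.021,.021)];cv2.line(a,*b,(255,0,0),1)
n=.4887;print(px(W(.006-.018*np.cos(n),-.018*np.sin(n),.064)),[px(X) for X in q],b)
cv2.line(a,px(W(.006,0,.064)),px(W(.006-.018*np.cos(.524),-.018*np.sin(.524),.064)),(0,255,255),1)
cv2.imwrite("pics/w2.png",a)
E
```

```text
(307, 304) [(271, 64), (459, 176), (314, 427), (133, 325)] [(212, 535), (91, 469)]
```

View pics/w2.png

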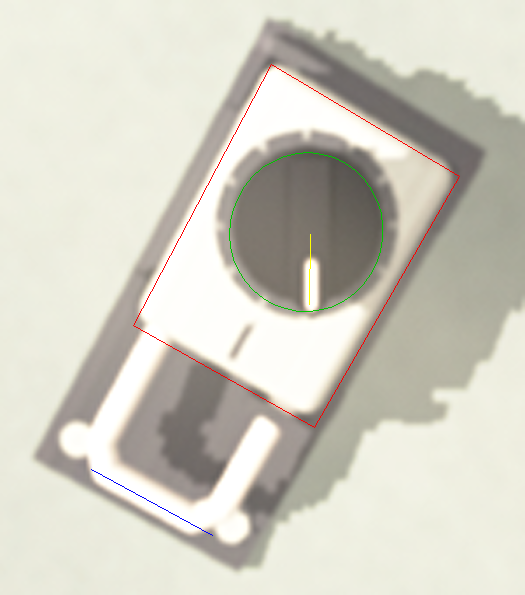

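The overlay nearly matches: the lock lies at yaw -9.3°, the dial at 30° (+0.524), and the dial sits about 1.5 mm further along tool x.

```bash
python3 - <<'E'
from h import *
print(delta([.602,.0468,.131],20.2))
E
```

```text
(array([0.073 , 0.0197, 0.2295]), array([ 0.0006,  0.0005, -0.0057]))
```

Scaled: 0.2285 m / 0.8 = 0.2856, 0.14 m / 0.8 = 0.175, -0.006 rad / 3.1416 = -0.0019.

Request:
play_rows --pt "0 0.0438 0.0125 0.0375 0 0 0" --pt "0 0.0913 0.0246 0.075 0 0 0" --pt "0 0.0913 0.0246 0.125 0 0 -0.0019" --pt "0 0.0913 0.0246 0.175 0 0 -0.0019" --pt "0 0.0913 0.0246 0.2125 0 0 -0.0019" --pt "0 0.0913 0.0246 0.2438 0 0 -0.0019" --pt "0 0.0913 0.0246 0.2625 0 0 -0.0019" --pt "0 0.0913 0.0246 0.275 0 0 -0.0019" --pt "0 0.0913 0.0246 0.2856 0 0 -0.0019" --pt "0 0.0913 0.0246 0.2856 0 0 -0.0019" --pt "0 0.0913 0.0246 0.2856 0 0 -0.0019"

```text
t: 3.68
tcp_pos: [0.6027, 0.0486, 0.1327]
ee_rot: [180.0, -0.1, 20.3]
contact_force: [0.1, -0.9, 0.5]
grip_width: 0.502
gripper_force: 0.0
```

```bash
python3 - <<'E'
from h import *
d=get_image("wrist"); cv2.imwrite("pics/w3.png",d["image"][:,:,::-1])
print(delta([.602,.0468,.131],20.2))
print(proj(d,[.602,.0468,.148]))
E
```

```text
(array([-0.0013,  0.0014,  0.0017]), array([ 0.0004, -0.0011,  0.0023]))
[323.55880763 323.0917995 ]
```

View pics/w3.png

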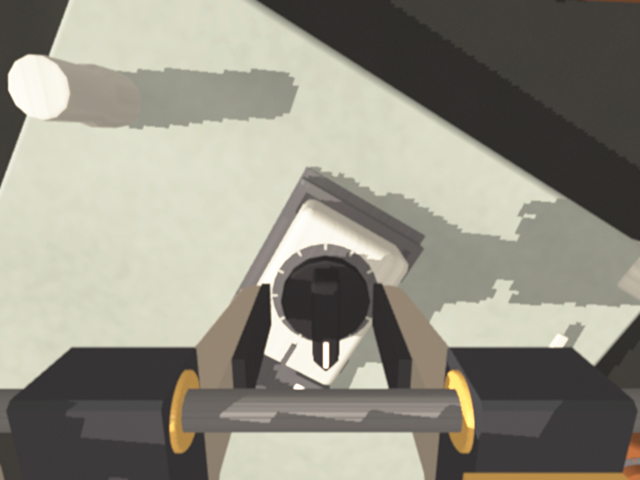

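The bar runs from about (325,268) to its nose at (325,370), between the fingers and aligned with them. I'll close on it and then turn.

Scaled: 0.0015 m / 0.8 = 0.0019, 0.0014 m / 0.8 = 0.0018.

Request:
play_rows --pt "0 -0.0013 0.0018 0.0019 0 0 0" --pt "-1 -0.0013 0.0018 0.0019 0 0 0" --pt "-1 -0.0013 0.0018 0.0019 0 0 0" --pt "-1 -0.0013 0.0018 0.0019 0 0 0" --pt "-1 -0.0013 0.0018 0.0019 0 0 0" --pt "-1 -0.0013 0.0018 0.0019 0 0 0" --pt "-1 -0.0013 0.0018 0.0019 0 0 0"

```text
t: 4.6
tcp_pos: [0.602, 0.0466, 0.1306]
ee_rot: [180.0, -0.0, 20.3]
contact_force: [0.3, -0.5, 0.8]
grip_width: 0.123
gripper_force: 30.0
```

Scaled: 0.525 rad / 3.1416 = 0.1671.

Request:
play_rows --pt "-1 0 0 0 0 0 0.0191" --pt "-1 0 0 0 0 0 0.0382" --pt "-1 0 0 0 0 0 0.0573" --pt "-1 0 0 0 0 0 0.0764" --pt "-1 0 0 0 0 0 0.0955" --pt "-1 0 0 0 0 0 0.1146" --pt "-1 0 0 0 0 0 0.1337" --pt "-1 0 0 0 0 0 0.1528" --pt "-1 0 0 0 0 0 0.1655" --pt "-1 0 0 0 0 0 0.1671" --pt "-1 0 0 0 0 0 0.1671" --pt "-1 0 0 0 0 0 0.1671"

```text
t: 6.1
tcp_pos: [0.6016, 0.0463, 0.1305]
ee_rot: [180.0, 0.0, -9.8]
contact_force: [-2.6, -2.9, 3.0]
grip_width: 0.125
gripper_force: 30.0
```

```bash
python3 - <<'E'
from h import *
s=status.read_state();print(s["ee_rot"],s["ft_torque"],s["contact_force"],s["tcp_pos"])
E
```

```text
[ 1.79961724e+02  3.36322202e-02 -9.75413740e+00] [-0.63911033  0.55995884  0.01405169] [-2.62611315 -2.92442501  2.98025323] [0.60158528 0.04634438 0.13054079]
```

Scaled: -0.12 m / 0.8 = -0.15, -0.09 m / 0.8 = -0.1125.

Request:
play_rows --pt "-0.3 0 0 0 0 0 0" --pt "-0.3 0 0 0 0 0 0" --pt "-0.3 0 0 0 0 0 0" --pt "-0.3 0 0 -0.025 0 0 0" --pt "-0.3 0 0 -0.0625 0 0 0" --pt "-0.48 -0.05 0 -0.1125 0 0 0" --pt "-0.48 -0.1125 0 -0.15 0 0 0" --pt "-0.48 -0.1125 0 -0.15 0 0 0" --pt "-0.48 -0.1125 0 -0.15 0 0 0"

```text
t: 7.22
tcp_pos: [0.5139, 0.0618, 0.2516]
ee_rot: [-180.0, -0.1, -9.8]
contact_force: [0.8, -0.4, 0.4]
grip_width: 0.259
gripper_force: 0.0
```

```bash
cat >> h.py <<'E'
def overlay(d,dial,out,yawd=-9.3,ang=0,draw=0,box=(0,640,0,480),k=1.):
    yaw=np.radians(yawd);c,s=np.cos(yaw),np.sin(yaw);o=np.array(dial)-.006*np.array([c,s])
    W=lambda x,y,z:[o[0]+c*x-s*y,o[1]+s*x+c*y,.084+z]
    a=cv2.resize(d["image"][box[2]:box[3],box[0]:box[1],::-1],None,fx=k,fy=k,interpolation=cv2.INTER_CUBIC)
    P=lambda *X:tuple(int(round(q)) for q in((proj(d,W(*X))-[box[0]-.5,box[2]-.5])*k-.5))
    cv2.polylines(a,[np.array([P(x,y,.034) for x,y in((.04,.03),(.04,-.03),(-.04,-.03),(-.04,.03))])],True,(0,0,255),1)
    cv2.polylines(a,[np.array([P(.006+.021*np.cos(t),.021*np.sin(t),.044) for t in np.linspace(0,6.28,40)])],True,(0,200,0),1)
    cv2.line(a,P(-.086-draw,-.021,.017),P(-.086-draw,.021,.017),(255,0,0),1)
    cv2.line(a,P(.006,0,.064),P(.006-.018*np.cos(ang),-.018*np.sin(ang),.064),(0,255,255),1)
    cv2.imwrite(out,a)
E
python3 - <<'E'
from h import *
d=get_image("wrist"); u,v=map(int,proj(d,[.56,.053,.1]));print(u,v)
x0=max(0,u-120);y0=max(0,v-120)
overlay(d,[.602,.0468],"pics/w4.png",box=(x0,min(640,x0+240),y0,min(480,y0+240)),k=2.4)
s=status.read_state();print(s["tcp_pos"],s["ee_rot"],s["q"],s["contact_force"])
E
```

```text
322 170
[0.51384354 0.06162237 0.25076349] [-1.79998679e+02 -3.61062421e-02 -9.79822139e+00] [   7.97418303   13.46126339  -21.46382894  106.87126013    5.62250265
   60.65462822 -115.50915783] [ 0.65409647  0.11465162 -0.43899956]
```

View pics/w4.png

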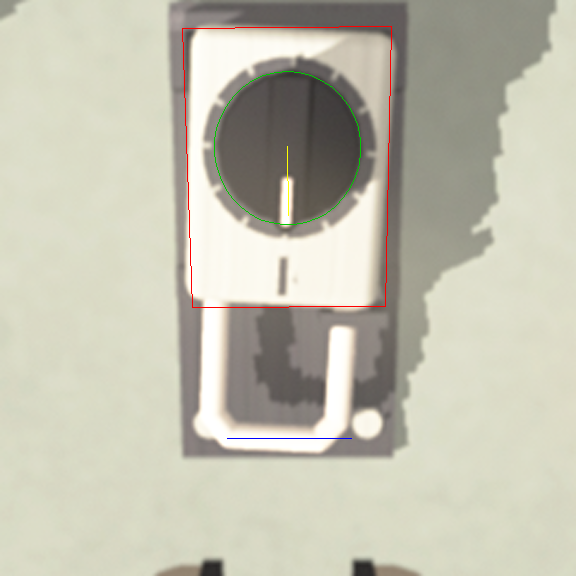

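The dial's white line now points at the mark, so the dial is at 0. The lock has turned about 1.5° in its seat, and the cross-bar at (277,438) is about 3.5 mm to +y of the model. I'll try a small turn to see which way q7 has room.

Scaled: 0.3 rad / 3.1416 = 0.0955.

Request:
play_rows --pt "-0.48 0 0 0 0 0 0.0477" --pt "-0.48 0 0 0 0 0 0.0955"

```text
t: 7.52
tcp_pos: [0.5137, 0.0616, 0.2494]
ee_rot: [180.0, 0.1, -27.3]
contact_force: [0.1, -0.3, -0.4]
grip_width: 0.259
gripper_force: 0.0
```

```bash
python3 - <<'E'
from h import *
s=status.read_state();print(s["tcp_pos"],s["ee_rot"],s["q"]);
for y in(79.7,-100.3):print(delta([.5118,.0652,.15],y))
E
```

```text
[0.51366257 0.06159936 0.24938693] [ 1.79956512e+02  1.14152047e-01 -2.72818765e+01] [   5.92876942   13.34346571  -19.05650109  107.00052021    4.91738959
   60.56942187 -132.36030234]
(array([-0.0031, -0.0024,  0.0994]), array([-1.3000e-03,  2.1000e-03, -1.8672e+00]))
(array([-0.0031, -0.0024,  0.0994]), array([1.9000e-03, 1.2000e-03, 1.2744e+00]))
```

Scaled: 0.04 m / 0.8 = 0.05, -0.0024 m / 0.8 = -0.003, -1.867 rad / 3.1416 = -0.5943.

Request:
play_rows --pt "-0.48 0 0 0 0 0 -0.0541" --pt "-0.48 0 0 0 0 0 -0.1082" --pt "-0.48 0 0 0 0 0 -0.1623" --pt "-0.48 0 0 0 0 0 -0.2165" --pt "-0.48 0 0 0 0 0 -0.2706" --pt "-0.48 0 0 0 0 0 -0.3247" --pt "-0.48 0 0 0 0 0 -0.3788" --pt "-0.48 0 0 0 0 0 -0.4329" --pt "-0.48 -0.0013 -0.0013 0.0125 0 0 -0.487" --pt "-0.48 -0.0025 -0.0025 0.025 0 0 -0.5411" --pt "-0.48 -0.0038 -0.003 0.0375 0 0 -0.5943" --pt "-0.48 -0.0038 -0.003 0.05 0 0 -0.5943"

```text
t: 9.02
tcp_pos: [0.5119, 0.0652, 0.2091]
ee_rot: [-179.9, -0.0, 79.9]
contact_force: [-0.5, -0.0, -0.4]
grip_width: 0.263
gripper_force: 0.0
```

Scaled: 0.055 m / 0.8 = 0.0688, 0.04 m / 0.8 = 0.05.

Request:
play_rows --pt "-0.48 0 0 0.025 0 0 0" --pt "-0.48 0 0 0.05 0 0 0" --pt "-0.48 0 0 0.0688 0 0 0" --pt "-0.48 0 0 0.0688 0 0 0" --pt "-0.48 0 0 0.0688 0 0 0"

```text
t: 9.65
tcp_pos: [0.5121, 0.0657, 0.1559]
ee_rot: [180.0, -0.0, 80.0]
contact_force: [0.5, 0.5, 0.2]
grip_width: 0.259
gripper_force: 0.0
```

```bash
python3 - <<'E'
from h import *
print(delta([.5118,.0652,.0895],79.7)); s=status.read_state();print(s["tcp_pos"],s["ee_rot"],s["q"])
d=get_image("wrist");cv2.imwrite("pics/w5.png",d["image"][:,:,::-1]);print(proj(d,[.5118,.0652,.101]))
d=get_image("scene");u,v=map(int,proj(d,[.53,.06,.12]));overlay(d,[.602,.0468],"pics/s5.png",box=(u-75,u+75,v-70,v+55),k=4)
a=cv2.imread("pics/w5.png");b=cv2.imread("pics/s5.png")
a=cv2.resize(a,(400,300));b=cv2.resize(b,(400,333));cv2.imwrite("pics/ws5.png",np.hstack([np.vstack([a,np.zeros((33,400,3),np.uint8)]),b]))
E
```

```text
(array([-0.0006, -0.0002,  0.0664]), array([ 0.0006, -0.0003,  0.005 ]))
[0.51205078 0.06571908 0.15592788] [ 1.79967577e+02 -1.84867896e-02  7.99862379e+01] [ 16.20673571  22.14909963 -32.9582477  111.83882719  15.4553874
  50.30609471 -34.79964719]
[319.53640907 266.29660579]
```

View pics/ws5.png

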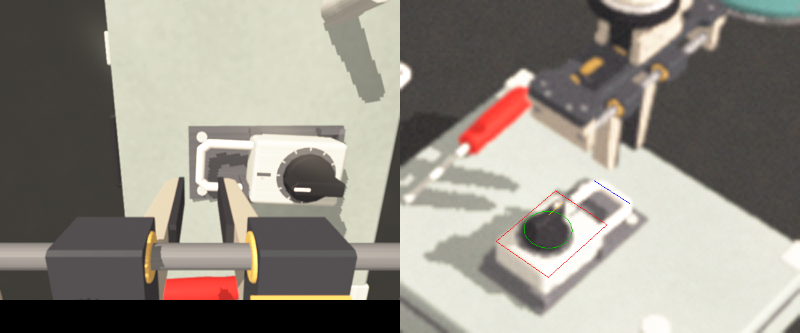

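The wrist view (left) shows the cross-bar at full-scale (320,264), centred between the fingers, as predicted. I'll descend.

Scaled: 0.066 m / 0.8 = 0.0825, 0.058 m / 0.8 = 0.0725, 0.005 rad / 3.1416 = 0.0016.

Request:
play_rows --pt "-0.48 -0.0008 0 0.025 0 0 0.0016" --pt "-0.48 -0.0008 0 0.0438 0 0 0.0016" --pt "-0.48 -0.0008 0 0.06 0 0 0.0016" --pt "-0.48 -0.0008 0 0.0725 0 0 0.0016" --pt "-0.48 -0.0008 0 0.0825 0 0 0.0016" --pt "-0.48 -0.0008 0 0.0825 0 0 0.0016" --pt "-0.48 -0.0008 0 0.0825 0 0 0.0016"

```text
t: 10.62
tcp_pos: [0.5118, 0.0651, 0.0899]
ee_rot: [180.0, -0.0, 79.7]
contact_force: [-0.3, -0.6, 0.5]
grip_width: 0.264
gripper_force: 0.0
```

Request:
play_rows --pt "-1 0 0 0 0 0 0" --pt "-1 0 0 0 0 0 0" --pt "-1 0 0 0 0 0 0" --pt "-1 0 0 0 0 0 0" --pt "-1 0 0 0 0 0 0"

```text
t: 11.25
tcp_pos: [0.5115, 0.0646, 0.0897]
ee_rot: [180.0, 0.0, 79.7]
contact_force: [-1.3, -2.2, 3.9]
grip_width: 0.074
gripper_force: 29.9
```

Scaled: -0.024 m / 0.8 = -0.03, -0.023 m / 0.8 = -0.0288.

Request:
play_rows --pt "-1 0 -0.0038 0 0 0 0" --pt "-1 0 -0.0075 0 0 0 0" --pt "-1 0 -0.0113 0 0 0 0" --pt "-1 0 -0.015 0 0 0 0" --pt "-1 0 -0.0188 0 0 0 0" --pt "-1 0 -0.0225 0 0 0 0" --pt "-1 0 -0.0263 0 0 0 0" --pt "-1 0 -0.0288 0 0 0 0" --pt "-1 0 -0.03 0 0 0 0" --pt "-1 0 -0.03 0 0 0 0"

```text
t: 12.5
tcp_pos: [0.4878, 0.0694, 0.0896]
ee_rot: [-180.0, -0.0, 79.7]
contact_force: [2.1, -2.1, 2.3]
grip_width: 0.073
gripper_force: 29.9
```

Request:
play_rows --pt "-1 0 -0.0013 0 0 0 0" --pt "-1 0 -0.0025 0 0 0 0" --pt "-1 0 -0.0038 0 0 0 0" --pt "-1 0 -0.0038 0 0 0 0"

```text
t: 13.0
tcp_pos: [0.4862, 0.0695, 0.0899]
ee_rot: [179.9, -0.0, 79.7]
contact_force: [5.5, -1.5, 0.7]
grip_width: 0.075
gripper_force: 29.9
```

Scaled: -0.004 m / 0.8 = -0.005, -0.002 m / 0.8 = -0.0025.

Request:
play_rows --pt "-1 0 -0.0025 0 0 0 0" --pt "-1 0 -0.005 0 0 0 0" --pt "-1 0 -0.005 0 0 0 0" --pt "-1 0 -0.005 0 0 0 0"

```text
t: 13.5
tcp_pos: [0.4857, 0.0692, 0.0904]
ee_rot: [179.5, -0.1, 79.7]
contact_force: [12.6, -5.2, -5.8]
grip_width: 0.071
gripper_force: 29.9
```

Scaled: -0.165 m / 0.8 = -0.2063, -0.12 m / 0.8 = -0.15.

Request:
play_rows --pt "-1 0 0.005 0 0 0 0" --pt "-1 0 0.005 0 0 0 0" --pt "-0.5 0 0.005 0 0 0 0" --pt "-0.5 0 0.005 0 0 0 0" --pt "-0.5 0 0.005 0 0 0 0" --pt "-0.5 0 0.005 -0.0375 0 0 0" --pt "-0.5 0 0.005 -0.0875 0 0 0" --pt "-0.5 0 0.005 -0.15 0 0 0" --pt "-0.5 0 0.005 -0.2063 0 0 0" --pt "-0.5 0 0.005 -0.2063 0 0 0"

```text
t: 14.75
tcp_pos: [0.4865, 0.0705, 0.2577]
ee_rot: [179.6, -0.1, 79.8]
contact_force: [0.0, 0.0, -0.8]
grip_width: 0.252
gripper_force: 0.0
```

Scaled: 1.57 rad / 3.1416 = 0.4997.

Request:
play_rows --pt "0.6 0 0 0 0 0 0.0541" --pt "0.6 0 0 0 0 0 0.1082" --pt "0.6 0 0 0 0 0 0.1623" --pt "0.6 0 0 0 0 0 0.2165" --pt "0.6 0 0 0 0 0 0.2706" --pt "0.6 0 0 0 0 0 0.3247" --pt "0.6 0 0 0 0 0 0.3788" --pt "0.6 0 0 0 0 0 0.4329" --pt "0.6 0 0 0 0 0 0.487" --pt "0.6 0 0 0 0 0 0.4997" --pt "0.6 0 0 0 0 0 0.4997" --pt "0.6 0 0 0 0 0 0.4997"

```text
t: 16.25
tcp_pos: [0.4844, 0.0698, 0.2537]
ee_rot: [180.0, 0.1, -10.2]
contact_force: [-0.6, -0.7, -0.2]
grip_width: 0.803
gripper_force: 0.0
```

```bash
python3 - <<'E'
from h import *
d=get_image("wrist"); u,v=map(int,proj(d,[.56,.053,.1]));print(u,v)
x0=max(0,u-120);y0=max(0,v-120)
overlay(d,[.602,.0468],"pics/w6.png",box=(x0,min(640,x0+240),y0,min(480,y0+240)),k=2.4,draw=.024)
s=status.read_state();print(s["tcp_pos"],s["ee_rot"],s["q"],s["contact_force"])
E
```

```text
325 129
[0.48452329 0.06976696 0.25397804] [ 1.79982374e+02  6.16879698e-02 -1.01706729e+01] [  10.02194806   10.75890706  -24.77207561  109.89698657    5.14630902
   60.47700071 -117.08253348] [-0.07164832  0.23303155 -0.10513315]
```

View pics/w6.png

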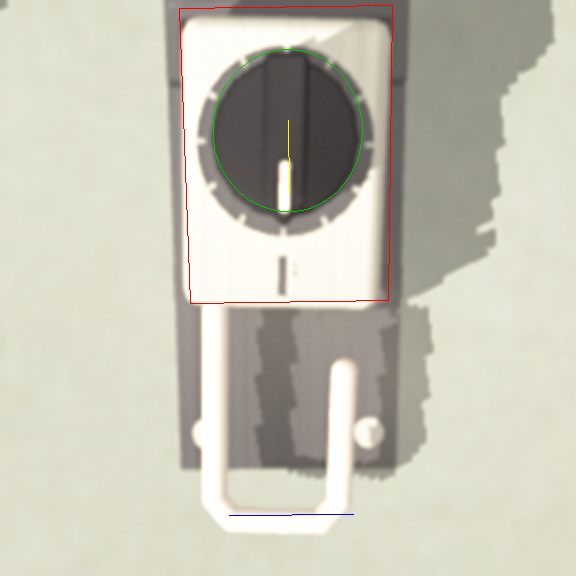

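The shackle is out its full 24 mm, its free leg end at (343,362) is clear of the eye, and the dial is still on the mark. The lock has slid about 2.5 mm to -x. Next I'll grip it across its width, 12 mm to -x of its centre.

```bash
python3 - <<'E'
from h import *
print(delta([.582,.0514,.088],-10))
E
```

```text
(array([0.0994, 0.0008, 0.1659]), array([ 0.0003,  0.0011, -0.003 ]))
```

Scaled: 0.1655 m / 0.8 = 0.2069, 0.13 m / 0.8 = 0.1625.

Request:
play_rows --pt "0.6 0.05 0 0 0 0 0" --pt "0.6 0.1 0.001 0 0 0 0" --pt "0.6 0.1243 0.001 0.0375 0 0 0" --pt "0.6 0.1243 0.001 0.075 0 0 0" --pt "0.6 0.1243 0.001 0.1125 0 0 0" --pt "0.6 0.1243 0.001 0.1375 0 0 0" --pt "0.6 0.1243 0.001 0.1625 0 0 0" --pt "0.6 0.1243 0.001 0.1813 0 0 0" --pt "0.6 0.1243 0.001 0.1938 0 0 0" --pt "0.6 0.1243 0.001 0.205 0 0 0" --pt "0.6 0.1243 0.001 0.2069 0 0 0" --pt "0.6 0.1243 0.001 0.2069 0 0 0"

```text
t: 17.8
tcp_pos: [0.5828, 0.0514, 0.0894]
ee_rot: [-180.0, -0.0, -10.2]
contact_force: [0.4, 0.8, -0.1]
grip_width: 0.8
gripper_force: 0.0
```

Request:
play_rows --pt "-1 0 0 0 0 0 0" --pt "-1 0 0 0 0 0 0" --pt "-1 0 0 0 0 0 0" --pt "-1 0 0 0 0 0 0" --pt "-1 0 0 0 0 0 0"

```text
t: 18.42
tcp_pos: [0.5829, 0.0513, 0.0895]
ee_rot: [180.0, -0.0, -10.2]
contact_force: [-0.8, -0.8, 5.2]
grip_width: 0.651
gripper_force: 29.9
```

Scaled: -0.055 m / 0.8 = -0.0688, -0.045 m / 0.8 = -0.0563.

Request:
play_rows --pt "-1 0.0009 0 0 0 0 0" --pt "-1 0.0009 0 -0.0025 0 0 0" --pt "-1 0.0009 0 -0.0063 0 0 0" --pt "-1 0.0009 0 -0.0113 0 0 0" --pt "-1 0.0009 0 -0.0175 0 0 0" --pt "-1 0.0009 0 -0.025 0 0 0" --pt "-1 0.0009 0 -0.0338 0 0 0" --pt "-1 0.0009 0 -0.0438 0 0 0" --pt "-1 0.0009 0 -0.0563 0 0 0" --pt "-1 0.0009 0 -0.0688 0 0 0" --pt "-1 0.0009 0 -0.0688 0 0 0"

```text
t: 19.8
tcp_pos: [0.584, 0.0514, 0.1453]
ee_rot: [-180.0, -0.1, -10.2]
contact_force: [0.8, -0.4, -6.9]
grip_width: 0.652
gripper_force: 29.9
```

Weight is about 7 N and the lock came off cleanly. I'll lift to 15 cm.

Request:
play_rows --pt "-1 0 0 -0.015 0 0 0" --pt "-1 0 0 -0.0325 0 0 0" --pt "-1 0 0 -0.0513 0 0 0" --pt "-1 0 0 -0.07 0 0 0" --pt "-1 0 0 -0.0888 0 0 0" --pt "-1 0 0 -0.1038 0 0 0" --pt "-1 0 0 -0.1125 0 0 0" --pt "-1 0 0 -0.1175 0 0 0" --pt "-1 0 0 -0.1188 0 0 0" --pt "-1 0 0 -0.1188 0 0 0" --pt "-1 0 0 -0.1188 0 0 0" --pt "-1 0 0 -0.1188 0 0 0"

```text
t: 21.3
tcp_pos: [0.5832, 0.0512, 0.2388]
ee_rot: [180.0, 0.0, -10.2]
contact_force: [-0.9, 0.1, -5.8]
grip_width: 0.652
gripper_force: 29.9
```

```bash
python3 - <<'E'
from h import *
s=status.read_state();print(s["tcp_pos"],s["ee_rot"],s["contact_force"],s["ft_torque"],s["t"],np.abs(s["qvel"]).max())
d=get_image("scene");a=d["image"][100:350,180:480,::-1];a=cv2.resize(a,None,fx=1.6,fy=1.6)
b=cv2.resize(get_image("wrist")["image"][:,:,::-1],(320,240));b=np.vstack([b,np.zeros((160,320,3),np.uint8)])
cv2.imwrite("pics/f.png",np.hstack([a,b]))
E
```

```text
[0.58315677 0.05119964 0.23879144] [ 1.79994030e+02  2.80644118e-02 -1.02163796e+01] [-0.87248945  0.07167987 -5.79092633] [ 0.06335281  0.05175388 -0.08479702] 21.3 0.12721266752602672
```

View pics/f.png

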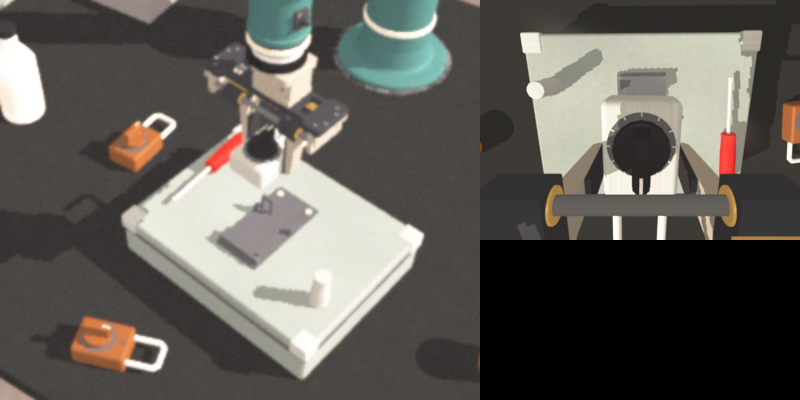

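The lock hangs level at (262,150), about 15 cm above the empty hasp. The shackle is out, the dial is on its mark, and the bystanders have not moved.

```bash
python3 -c "
from rig import hand_in;print(hand_in())"
```

```text
the job is handed in; nothing more can be done
None
```

The job is handed in at about 21 s: dial clicked to its mark, shackle pulled fully open, and the lock held still and level about 15 cm above the hasp, with nothing else disturbed.

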